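# Square the tomato tray into the corner of the stall's rail

## Robot

A 6-joint arm with a two-finger parallel gripper is mounted at the origin on the work surface. World frame = base frame: x ahead of the robot, y to its left, z up, the work surface at z = 0. Lengths are in m, angles in rad, forces in N, time in s.
With the tool pointing down it reaches from about 0.4 to 0.825 m from the base axis. Payload 7 kg.
Tool frame: the origin (TCP) lies midway between the tips of the shut fingers; the grasp point (between the pads) lies 19 mm behind it (arm.hold_point_z is the distance from the TCP to the grasp point, in m); z points along the fingers, x is the direction in which the jaws open and shut, and the axes are right-handed (so a half turn about z gives the same grasp; the last joint's range is limited). The gripper opens to 88 mm and grips with 3 to 60 N. Pads are 19 mm wide; open, the fingers measure 130 mm over their backs; the gripper's body (78 mm by 193 mm) begins 47 mm behind the grasp point.
Start: joints at [1.455, 0.359, 0.012, 0, -1.224, -0.288], TCP at [0.265, 0.621, 0.227] pointing down, gripper open.
Joint ranges: [-3.07, 3.07], [-1.43, 2.12], [-1.02, 1.25], [-3.03, 1.67], [-3.05, -0], [-3.03, 3.03]. Speed limits (rad/s): [2.39, 2.39, 3.01, 3.14, 3.14, 3.14].

## Interface

Orientations are given as [roll, pitch, yaw] about the fixed x, y, z axes, in that order (R = Rz(yaw) Ry(pitch) Rx(roll)).
In Python, from station import readout, viewer, job, arm gives the robot as it stands.
- The arm moves only by the tool apply_moves, never from a script. Its argument "deltas" is text: rows parted by semicolons, each of 4 numbers parted by spaces: the shift along the tool's x, y, z in cm, then the turn about the tool's z in rad. A call has 1 to 10 rows; each row shifts and turns the commanded pose from where the row before left it, along the tool's axes as they then stand; what a row does not reach is not made up. A row lasts 1/8 s, in which the tool goes at most 62.5 mm and 10.7 degrees, less where a joint would pass 70% of its speed; a pose out of reach is approached as far as the arm can. A call is refused whole if a number of a shift passes 6.25 or a number of a turn 0.188, either way. A call with a gripper value outside its range is refused whole. "gripper" is the closure, from -1 (fully open) to 1 (shut), so that 0 is half open, set as the call begins (left out, the last holds). The fingers move at their own pace and stop on an object; "squeeze" is the grip in N (left out, the last holds). Time passes only in rows, so rows that do not move let the fingers close. It gives the time, the measured TCP pose, the force and the opening at its end, in the units of the state.
- readout.get_state(): the state, without advancing time (a new reading comes with each control period).
- viewer.grab_frame(name): name is "scene" or "side" or "wrist"; returns a dict with "image" (420x560x3 uint8, red, green, blue), "camera_matrix" (3x3 intrinsics, pixels), "cam_to_world" (4x4, takes a point from camera to world coordinates). Camera axes: x right, y up, looking along -z (the intrinsics and any distortion apply to the point x, -y, -z); pixel columns grow to the right and rows downward; lengths in m; the calibration is good to about 2 mm. A picture is of the moment at which its call begins. There is no depth.
- job.job_done(): hands the job in, once; it reports no verdict.
Trained networks look in the newest picture that a camera, given by its name, has taken for a name from the list of things; names that differ only in an ending like _2 or _b are one class to them, and where a whole thing is asked for, a point or a joint stands for the part that bears it (a point fixed in the world has none). Each returns a list of dicts, best first, with "conf" (0 to 1); they miss things now and then, are a little off and sometimes report something else, mostly with a low value. They report only what shows in the picture. A call takes as long as a camera call. They do not tell look-alikes from the thing itself.
- viewer.silhouettes(camera, query): "region" (420x560 bool, what is visible of it) and "extent" ([left, top, width, height] in pixels, round what is visible of it).
The state is a dict: "t": time; "q": joint angles; "qd": joint speeds; "joint_efforts": joint torques, N m; "eef_pos": TCP position; "ee_rot": TCP orientation; "force": force on the tool from outside, world axes, zero at the start; "moment": the same for the moment, N m; "width": finger opening in m.
Only numpy, scipy, OpenCV 4.12 (cv2) and the standard library are available. Lean on these libraries where they do the work, as an engineer would, in place of code of your own. Each camera call takes 0.05 s, during which the arm holds its last target.

## Task

On the market counter, gently push the tray of tomatoes along the surface into the corner made by the wooden rail and its short end block, until it sits flush against both, its long side along the rail. Nudge it with the fingers from outside and keep it on the counter, never lifted or tipped. Leave the other goods where they are, and finish clear of the tray.

Things in the scene. Friction and masses are not known exactly. Their poses are not given: they have to be found in the camera images.
- tomato_tray: open light-wood tray heaped with tomatoes, 110 mm along its x, 150 along its y, flat upright walls 50 mm high, tomatoes up to 65 mm (packed full: no finger fits inside); 0.5 to 0.9 kg; slides at 4 to 14 N without tipping if pushed at about 25 mm height. Origin: centre of its underside, z up. Starts turned up to 0.35 rad from the stop's axes, origin 95-155 mm from the rail's face and 135-205 from the block's, nothing between.
- stop: L-shaped stop of brown timber fixed to the counter, 35 mm high, 25 thick. Origin: inner corner, at counter height. The rail runs 520 mm along -y from it (inner face x = 0, looking to -x); the end block 150 mm along -x (inner face y = 0, looking to -y). z up; turned up to 0.2 rad from the robot's axes. The seated tray has its origin at x = -55, y = -75 mm here and its axes along these.
- carrot_tray: bystander: narrow light-wood tray of three carrots, 160 mm along its x, 90 mm along its y, 50 mm high in all, near the far -y end of the rail. Origin: centre of its underside
- onion: bystander: onion, 72 mm across, 70 mm high, standing on the robot's side of the end block. Origin: its foot
- garlic: bystander: garlic bulb, 60 mm across, 58 mm high, standing on the robot's side of the tray. Origin: its foot
- pepper: bystander: yellow bell pepper, 74 mm across, 90 mm high with its stalk, standing beyond the end block. Origin: its foot
- jar: bystander: amber glass jar with a steel cap, 72 mm across, 100 mm high, behind the rail. Origin: its foot
Things that resemble listed ones, but are neither listed nor needed, are in the scene too. Leave any pink or yellow look-alike of the tomato_tray alone.

How it is judged:
By the outcome, as a careful person would: the job done as asked, in the order asked, and still so for the second after the job is handed in, with the robot touching nothing.
It also fails if it takes over 45 s, if anything falls off the work surface, if the arm or the gripper's body presses on something with over 40 N, if the wrist force passes 120 N, or if a joint passes its speed limit or range.

## Working session

There is one attempt and no reset: what is moved stays moved. The work goes in short steps, Python scripts to look and compute and a tool call to move; the robot and the scene stay as the last step left them, time stands still between calls to the robot, and variables do not carry over. Pictures are saved under pics/ and viewed, and the job is handed in when it is done.

Besides the shell and the picture viewer there is one more tool, called after ">>>" by a JSON object that holds its "name" and its "arguments". apply_moves: Moves the arm, as the interface text tells. Its arguments: {"type":"object","properties":{"deltas":{"type":"string"},"gripper":{"type":"number"},"squeeze":{"type":"number"}},"required":["deltas"]}

```bash
mkdir -p pics
cat > h.py <<'E'
import numpy as np, cv2
from station import readout, viewer, job, arm
def grab(n,fn=None):
    f=viewer.grab_frame(n)
    if fn: cv2.imwrite('pics/'+fn,f['image'][:,:,::-1])
    return f
def proj(f,P):
    P=np.atleast_2d(P);T=np.linalg.inv(f['cam_to_world']);c=P@T[:3,:3].T+T[:3,3]
    c=c*[1,-1,-1];u=c@np.array(f['camera_matrix']).T
    return u[:,:2]/u[:,2:]
def unproj(f,uv,z):
    uv=np.atleast_2d(uv).astype(float);K=np.array(f['camera_matrix']);T=np.array(f['cam_to_world'])
    d=np.c_[uv,np.ones(len(uv))]@np.linalg.inv(K).T
    d=(d*[1,-1,-1])@T[:3,:3].T;o=T[:3,3]
    return o+d*((z-o[2])/d[:,2:])
E
python3 - <<'E'
from h import *
s=readout.get_state();print({k:np.round(v,3) for k,v in s.items()})
for n in ['scene','side','wrist']:
    f=grab(n,n+'0.png');print(n,sorted(f),np.round(f['cam_to_world'],3).tolist(),np.round(f['camera_matrix'],1).tolist())
    for q in ['tomato_tray','stop','carrot_tray','onion','garlic','pepper','jar']:
        for d in viewer.silhouettes(n,q): print(n,q,round(d['conf'],2),d['extent'])
E
```

```text
{'t': np.float64(0.0), 'q': array([ 1.455,  0.359,  0.011, -0.   , -1.224, -0.288]), 'qd': array([-0.002, -0.001,  0.   , -0.001, -0.001,  0.001]), 'joint_efforts': array([-0.0000e+00, -5.8272e+01,  2.9306e+01,  6.9970e+00,  7.0000e-03,
       -0.0000e+00]), 'eef_pos': array([0.265, 0.62 , 0.226]), 'ee_rot': array([-3.141e+00, -2.000e-03, -1.975e+00]), 'force': array([-0.131, -0.246,  0.162]), 'moment': array([ 0.052,  0.014, -0.013]), 'width': np.float64(0.088)}
scene ['cam_to_world', 'camera_matrix', 'image'] [[-0.407, -0.723, 0.558, 1.095], [0.913, -0.312, 0.261, 0.262], [-0.014, 0.616, 0.788, 0.844], [0.0, 0.0, 0.0, 1.0]] [[478.1, 0.0, 285.8], [0.0, 478.1, 213.5], [0.0, 0.0, 1.0]]
scene tomato_tray 0.95 [400.1, 143.4, 76.2, 62.6]
scene tomato_tray 0.71 [169.6, 104.8, 53.3, 55.4]
scene stop 0.92 [115.3, 222.0, 272.1, 115.9]
scene carrot_tray 0.87 [146.9, 167.3, 73.1, 78.1]
scene onion 0.78 [385.3, 209.4, 32.5, 29.2]
scene garlic 0.77 [241.3, 152.4, 29.0, 25.1]
scene pepper 0.6 [407.2, 275.3, 41.8, 41.6]
scene jar 0.79 [213.2, 284.8, 41.5, 56.0]
scene jar 0.5 [385.7, 208.0, 31.9, 3
[... 217 characters left out ...]
, 0.0, 1.0]]
side tomato_tray 0.98 [117.1, 157.6, 63.6, 51.4]
side tomato_tray 0.82 [256.7, 173.8, 67.7, 56.9]
side tomato_tray 0.69 [236.2, 285.3, 100.2, 103.3]
side stop 0.91 [248.1, 149.2, 177.7, 129.2]
side carrot_tray 0.89 [305.4, 227.4, 90.8, 71.4]
side onion 0.76 [200.6, 160.1, 25.9, 23.1]
side garlic 0.76 [245.5, 246.9, 26.6, 25.4]
side pepper 0.98 [243.7, 130.1, 21.6, 26.5]
side jar 0.61 [349.1, 155.2, 26.3, 44.0]
wrist ['cam_to_world', 'camera_matrix', 'image'] [[-0.394, 0.886, 0.244, 0.332], [-0.919, -0.38, -0.104, 0.594], [0.001, -0.265, 0.964, 0.385], [0.0, 0.0, 0.0, 1.0]] [[333.0, 0.0, 283.4], [0.0, 333.0, 210.9], [0.0, 0.0, 1.0]]
wrist tomato_tray 0.9 [502.5, 2.2, 56.3, 128.6]
```

View pics/scene0.png

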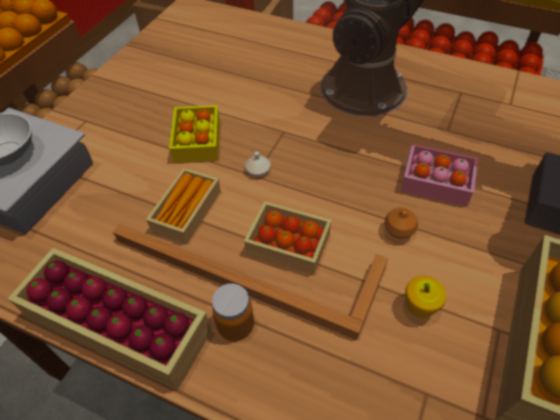

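View pics/side0.png

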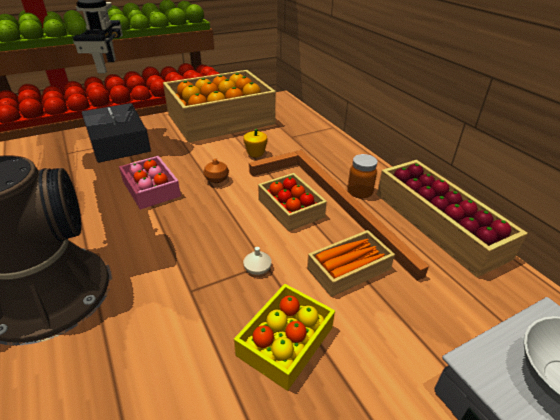

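View pics/wrist0.png

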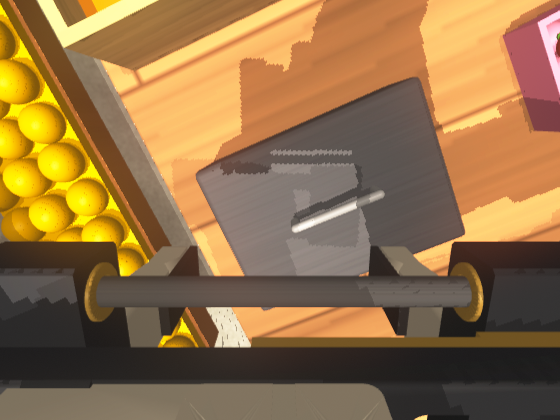

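The look-alikes are the pink tray at scene (440,174) and the yellow one at (195,132). The one described as light wood is at scene (288,235) / side (292,201). I'll check it in a close crop and measure from there.

Run:
```python
import cv2
a=cv2.imread('pics/scene0.png')[195:345,105:395];a=cv2.resize(a,None,fx=2.7,fy=2.7,interpolation=cv2.INTER_CUBIC);cv2.imwrite('pics/c_scene.png',a)
a=cv2.imread('pics/side0.png')[145:285,245:435];a=cv2.resize(a,None,fx=4,fy=4,interpolation=cv2.INTER_CUBIC);cv2.imwrite('pics/c_side.png',a)
```

```text
(no output)
```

View pics/c_scene.png

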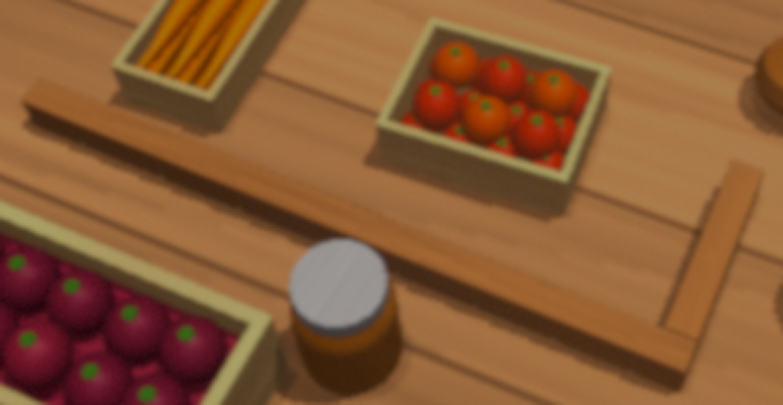

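View pics/c_side.png

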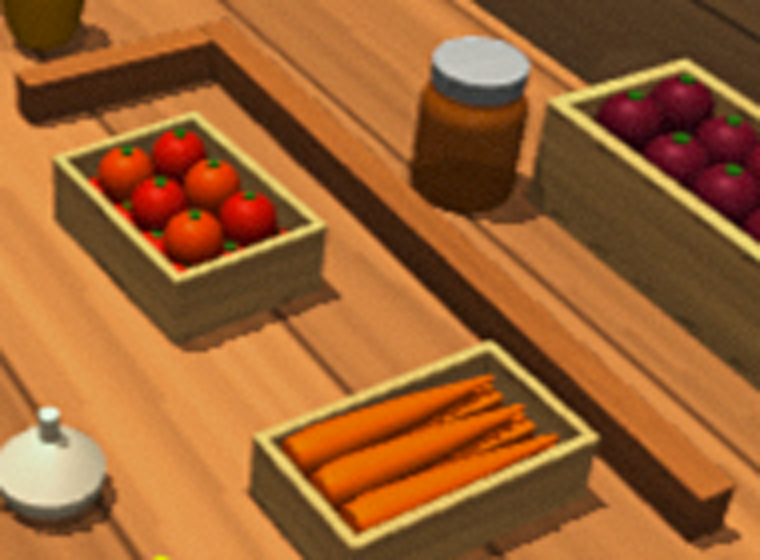

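```bash
cat > fit.py <<'E'
from h import *
from scipy.optimize import least_squares
def pose(p,L): 
    c,s=np.cos(p[2]),np.sin(p[2]);L=np.asarray(L,float)
    return np.c_[p[0]+c*L[:,0]-s*L[:,1],p[1]+s*L[:,0]+c*L[:,1],L[:,2]]
def fit(p0,obs): # obs: list of (frame,L,uv)
    def r(p): return np.concatenate([(proj(f,pose(p,L))-np.array(uv)).ravel() for f,L,uv in obs])
    o=least_squares(r,p0,loss='soft_l1');return o.x,r(o.x)
def inv(ps,pt):
    c,s=np.cos(ps[2]),np.sin(ps[2]);d=np.array(pt[:2])-ps[:2]
    return np.array([c*d[0]+s*d[1],-s*d[0]+c*d[1],pt[2]-ps[2]])
E
cat > m0.py <<'E'
from fit import *
S=viewer.grab_frame('scene');D=viewer.grab_frame('side')
sc=lambda a:np.array(a)/2.7+[105,195]
sd=lambda a:np.array(a)/4+[245,145]
st,dt=[(434,20),(610,70),(568,182),(378,126)],[(195,114),(325,226),(178,280),(54,158)]
w=unproj(S,sc(st),.05);w2=unproj(D,sd(dt),.05)
print(w.round(3).tolist(),w2.round(3).tolist())
ss=[(42,80),(665,328),(735,162),(762,172)];d2=[(700,497),(218,76),(22,88)]
print(unproj(S,sc(ss),.035).round(3).tolist(),unproj(D,sd(d2),.035).round(3).tolist())
E
python3 m0.py
```

```text
[[0.522, -0.052, 0.05], [0.513, 0.094, 0.05], [0.62, 0.102, 0.05], [0.631, -0.046, 0.05]] [[0.62, 0.097, 0.05], [0.63, -0.05, 0.05], [0.524, -0.056, 0.05], [0.513, 0.091, 0.05]]
[[0.688, -0.315, 0.035], [0.693, 0.203, 0.035], [0.546, 0.206, 0.035], [0.546, 0.227, 0.035]] [[0.687, -0.318, 0.035], [0.672, 0.154, 0.035], [0.539, 0.2, 0.035]]
```

```bash
cat >> m0.py <<'E'
h=.05
p,r=fit([.57,.02,.07],[(S,[(-.055,-.075,h),(-.055,.075,h),(.055,.075,h),(.055,-.075,h)],sc(st)),(D,[(.055,.075,h),(.055,-.075,h),(-.055,-.075,h),(-.055,.075,h)],sd(dt))])
t=.035
q,r2=fit([.69,.2,0],[(S,[(0,-.52,t),(0,0,t),(-.15,0,t),(-.15,.025,t)],sc(ss)),(D,[(0,-.52,t),(-.15,0,t)],sd([d2[0],d2[2]]))])
print('tray',p.round(4),r.round(1));print('stop',q.round(4),r2.round(1));print('tray in stop',inv(q,p).round(4))
np.save('stop.npy',q)
for f,n in ((S,'scene0'),(D,'side0')):
    im=cv2.resize(cv2.imread(f'pics/{n}.png'),None,fx=3,fy=3,interpolation=cv2.INTER_CUBIC)
    def poly(ps,L,c): cv2.polylines(im,[((proj(f,pose(ps,L))+.5)*3).astype(int)],True,c,1)
    for z in (0,.05): poly(p,[(-.055,-.075,z),(-.055,.075,z),(.055,.075,z),(.055,-.075,z)],(255,0,0))
    for z in (0,.035): poly(q,[(0,-.52,z),(0,0,z),(-.15,0,z),(-.15,.025,z),(.025,.025,z),(.025,-.52,z)],(0,255,0))
    x,y=(330,580) if n=='scene0' else (735,430)
    cv2.imwrite(f'pics/ov_{n}.png',im[y:y+450,x:x+790] if n!='side0' else im[y:y+430,x:x+600])
# others
for n,f in (('scene',S),('side',D)):
    for k in ['carrot_tray','onion','garlic','pepper','jar']:
        for d in viewer.silhouettes(n,k)[:1]:
            e=d['extent'];print(n,k,unproj(f,[e[0]+e[2]/2,e[1]+e[3]/2],.03).round(3))
E
python3 m0.py
```

```text
[[0.522, -0.052, 0.05], [0.513, 0.094, 0.05], [0.62, 0.102, 0.05], [0.631, -0.046, 0.05]] [[0.62, 0.097, 0.05], [0.63, -0.05, 0.05], [0.524, -0.056, 0.05], [0.513, 0.091, 0.05]]
[[0.688, -0.315, 0.035], [0.693, 0.203, 0.035], [0.546, 0.206, 0.035], [0.546, 0.227, 0.035]] [[0.687, -0.318, 0.035], [0.672, 0.154, 0.035], [0.539, 0.2, 0.035]]
tray [0.5719 0.0234 0.0664] [-1.3 -0.4  0.4 -0.3 -0.4  0.6 -0.8  0.1 -0.5 -1.1  0.3 -0.6 -0.8 -0.
 -0.9 -0.7]
stop [ 0.6938  0.203  -0.0116] [-0.7 -0.5  0.   0.4 -0.4 -0.9  1.6 -0.3 -0.1 -0.3  0.9 -1.1]
tray in stop [-0.1198 -0.181   0.078 ]
scene carrot_tray [[ 0.59  -0.218  0.03 ]]
scene onion [[0.447 0.225 0.03 ]]
scene garlic [[ 0.41 -0.13  0.03]]
scene pepper [[0.598 0.318 0.03 ]]
scene jar [[ 0.772 -0.     0.03 ]]
side carrot_tray [[ 0.575 -0.233  0.03 ]]
side onion [[0.445 0.225 0.03 ]]
side garlic [[ 0.401 -0.138  0.03 ]]
side pepper [[0.603 0.325 0.03 ]]
side jar [[0.803 0.033 0.03 ]]
```

View pics/ov_scene0.png

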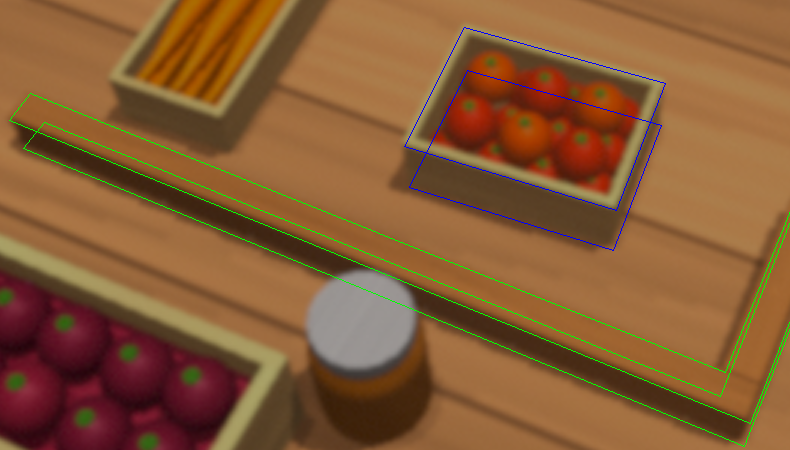

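View pics/ov_side0.png

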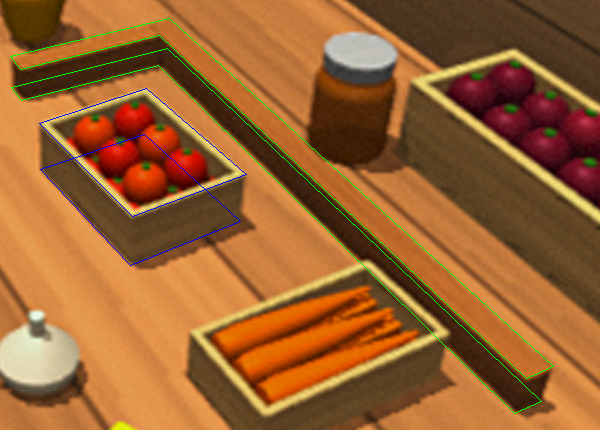

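Run:
```python
from fit import *
D=viewer.grab_frame('side');q=np.load('stop.npy')
for z in(.04,.05):
    w=unproj(D,np.array([(495,343),(598,437),(355,548),(255,438)])/4+[245,145],z)
    print(w.round(3).tolist(),[inv(q,[*x[:2],0])[:2].round(3).tolist() for x in w],np.linalg.norm(np.diff(w,axis=0),axis=1).round(3))
```

```text
[[0.664, -0.176, 0.04], [0.665, -0.263, 0.04], [0.506, -0.269, 0.04], [0.502, -0.181, 0.04]] [[-0.026, -0.38], [-0.023, -0.466], [-0.182, -0.474], [-0.188, -0.386]] [0.086 0.159 0.089]
[[0.655, -0.185, 0.05], [0.657, -0.27, 0.05], [0.5, -0.276, 0.05], [0.496, -0.19, 0.05]] [[-0.034, -0.388], [-0.032, -0.473], [-0.188, -0.482], [-0.193, -0.395]] [0.085 0.157 0.087]
```

>>> {"name": "apply_moves", "arguments": {"deltas": "0 0 0 -0.13;0 0 0 -0.13;0 0 0 -0.13;5 -1.9 0 0;5 -1.9 0 0;5 -1.9 0 0;5 -1.9 0 0;5 -1.9 0 0;5 -1.9 0 0", "gripper": -1}}

```text
t: 3.08
eef_pos: [0.3754, 0.3175, 0.2269]
ee_rot: [-3.141, 0.001, -1.584]
force: [1.4, -0.0, -0.2]
width: 0.0877
```

>>> {"name": "apply_moves", "arguments": {"deltas": "5 -1.9 0 0;5 -1.9 0 0;5 -1.9 0 0;5 -1.9 0 0;5 -1.9 0 0;5 -1.9 0 0;0 0 0 0"}}

```text
t: 3.95
eef_pos: [0.4855, 0.0146, 0.2265]
ee_rot: [3.141, -0.0, -1.589]
force: [-0.1, 1.1, 0.6]
width: 0.0875
```

```bash
cat > st.py <<'E'
from fit import *
import sys
s=readout.get_state();q=np.load('stop.npy')
psi=s['ee_rot'][2];p=s['eef_pos']
print('t',round(float(s['t']),2),'eef',p.round(4),'rot',s['ee_rot'].round(3),'instop',inv(q,[p[0],p[1],0])[:2].round(4),'F',np.round(s['force'],1),'w',round(float(s['width']),3),'q',s['q'].round(2))
if len(sys.argv)>1:
    tx,ty=map(float,sys.argv[1:3]);g=pose(q,[(tx,ty,0)])[0]-p
    c,sn=np.cos(psi),np.sin(psi);print('tool delta cm',((c*g[0]+sn*g[1])*100).round(2),((sn*g[0]-c*g[1])*100).round(2))
E
python3 st.py -.211 -.181
```

```text
t 3.95 eef [0.4855 0.0146 0.2265] rot [ 3.141 -0.    -1.589] instop [-0.2061 -0.1908] F [-0.1  1.1  0.6] w 0.087 q [ 0.44  0.04 -0.39  0.   -1.14  1.12]
tool delta cm -0.97 0.5
```

>>> {"name": "apply_moves", "arguments": {"deltas": "-1 0.6 0 0;0 0 5 0;0 0 5 0;0 0 5 0;0 0 3.5 0;0 0 2 0;0 0 0.7 0;0 0 0 0"}}

```text
t: 4.95
eef_pos: [0.479, 0.0287, 0.0148]
ee_rot: [3.142, -0.0, -1.583]
force: [0.1, -0.0, 1.0]
width: 0.0876
```

```bash
python3 st.py -.212 -.181; python3 -c "
from h import *
grab('side','side1.png');grab('scene','scene1.png')"
```

```text
t 4.95 eef [0.479  0.0287 0.0148] rot [ 3.142 -0.    -1.583] instop [-0.2127 -0.1767] F [ 0.1 -0.   1. ] w 0.088 q [ 0.47  0.3  -0.67  0.   -0.61  1.09]
tool delta cm 0.42 -0.07
```

View pics/side1.png

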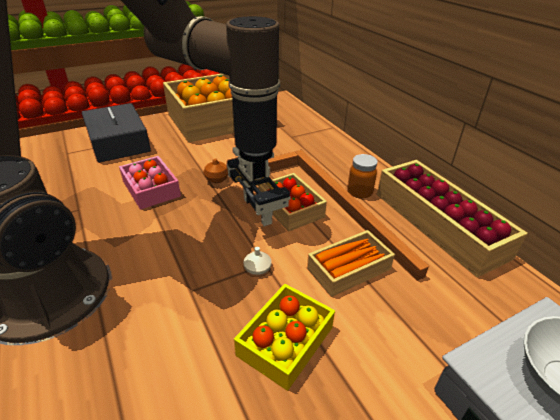

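View pics/scene1.png

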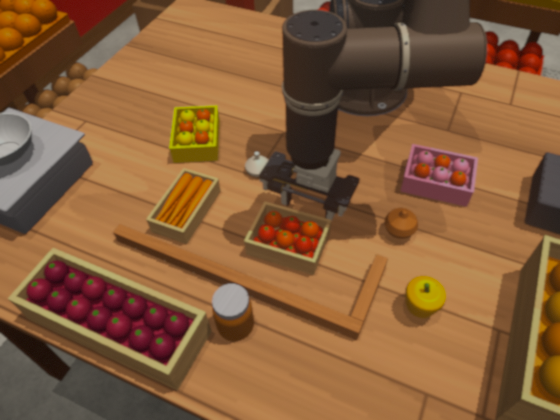

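>>> {"name": "apply_moves", "arguments": {"deltas": "0.2 -0.8 0 0;0.2 -0.8 0 0;0 -0.8 0 0;0 -0.7 0 0;0 -0.7 0 0;0 -0.7 0 0;0 -0.7 0 0;0 -0.7 0 0;0 -0.7 0 0;0 -0.5 0 0"}}

```text
t: 6.3
eef_pos: [0.5491, 0.0221, 0.0142]
ee_rot: [3.139, -0.001, -1.585]
force: [-7.0, 0.4, 4.5]
width: 0.0874
```

```bash
python3 st.py -.12 -.181; python3 -c "
from h import *
for n in('side','scene'):
    im=grab(n)['image'][:,:,::-1]
    a=im[195:345,190:395] if n=='scene' else im[135:285,215:435]
    cv2.imwrite('pics/'+n+'2.png',cv2.resize(a,None,fx=3.5,fy=3.5,interpolation=cv2.INTER_CUBIC))"
```

```text
t 6.3 eef [0.5491 0.0221 0.0142] rot [ 3.139e+00 -1.000e-03 -1.585e+00] instop [-0.1426 -0.1826] F [-7.   0.4  4.5] w 0.087 q [ 0.4   0.39 -0.51 -0.   -0.67  1.16]
tool delta cm -0.16 -2.26
```

View pics/side2.png

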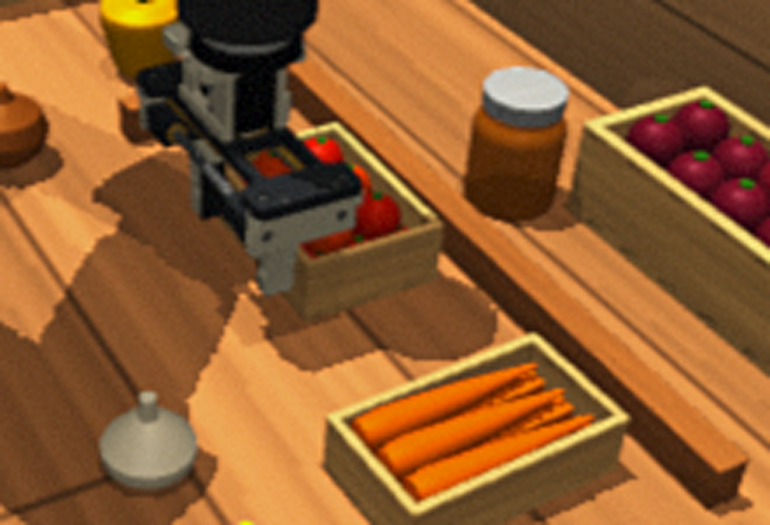

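View pics/scene2.png

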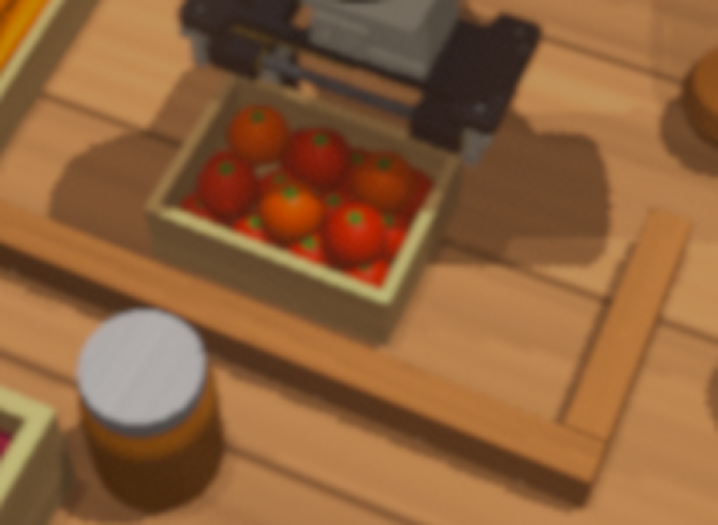

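>>> {"name": "apply_moves", "arguments": {"deltas": "0 -0.5 0 0;0 -0.5 0 0;0 -0.5 0 0;0 -0.3 0 0"}}

```text
t: 6.9
eef_pos: [0.5682, 0.0225, 0.0143]
ee_rot: [3.141, -0.0, -1.585]
force: [-2.2, 1.2, -2.4]
width: 0.0876
```

>>> {"name": "apply_moves", "arguments": {"deltas": "0 -0.15 0 0;0 -0.15 0 0"}}

```text
t: 7.15
eef_pos: [0.5701, 0.0223, 0.0144]
ee_rot: [3.14, -0.0, -1.585]
force: [-9.2, 2.2, 5.1]
width: 0.0877
```

```bash
python3 st.py -.12 -.181
```

```text
t 7.15 eef [0.5701 0.0223 0.0144] rot [ 3.14  -0.    -1.585] instop [-0.1216 -0.1821] F [-9.2  2.2  5.1] w 0.088 q [ 0.38  0.41 -0.46 -0.   -0.69  1.18]
tool delta cm -0.11 -0.16
```

>>> {"name": "apply_moves", "arguments": {"deltas": "0 -0.15 0 0;0 -0.1 0 0"}}

```text
t: 7.4
eef_pos: [0.5701, 0.0221, 0.0144]
ee_rot: [3.136, -0.001, -1.584]
force: [-17.2, 5.5, 11.6]
width: 0.0876
```

>>> {"name": "apply_moves", "arguments": {"deltas": "0 -0.1 0 0;0 0 0 0"}}

```text
t: 7.65
eef_pos: [0.5701, 0.0221, 0.0144]
ee_rot: [3.135, -0.001, -1.584]
force: [-19.3, 5.6, 12.1]
width: 0.0875
```

```bash
python3 st.py -.12 -.181; python3 -c "
from h import *
for n in('side','scene'):
    im=grab(n)['image'][:,:,::-1]
    a=im[195:345,190:395] if n=='scene' else im[135:285,215:435]
    cv2.imwrite('pics/'+n+'3.png',cv2.resize(a,None,fx=3.5,fy=3.5,interpolation=cv2.INTER_CUBIC))"
```

```text
t 7.65 eef [0.5701 0.0221 0.0144] rot [ 3.135e+00 -1.000e-03 -1.584e+00] instop [-0.1216 -0.1823] F [-19.3   5.6  12.1] w 0.088 q [ 0.38  0.42 -0.46 -0.   -0.7   1.18]
tool delta cm -0.13 -0.16
```

View pics/side3.png

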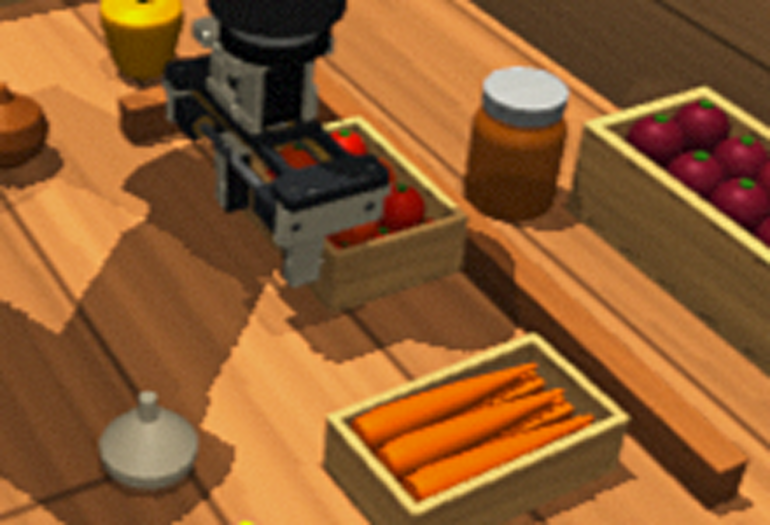

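>>> {"name": "apply_moves", "arguments": {"deltas": "0 1.5 0 0;0 2 0 0;0 0 -4 0;0 0 -5 0;0 0 -5 0;0 0 -3 0"}}

```text
t: 8.5
eef_pos: [0.5414, 0.0233, 0.1884]
ee_rot: [-3.135, 0.002, -1.584]
force: [0.4, -0.3, -1.0]
width: 0.0877
```

```bash
python3 - <<'E'
from fit import *
q=np.load('stop.npy')
for n in('scene','side'):
    f=grab(n,n+'4.png')
    for d in viewer.silhouettes(n,'jar'): print(n,d['conf'],np.round(d['extent'],1))
    def res(p):
        a=np.linspace(0,2*np.pi,60);P=np.concatenate([np.c_[p[0]+.036*np.cos(a),p[1]+.036*np.sin(a),0*a+z] for z in(0,.1)])
        u=proj(f,P);return np.r_[u.min(0),u.max(0)]
    from scipy.optimize import least_squares
    d=max([d for d in viewer.silhouettes(n,'jar')],key=lambda d:d['extent'][3]);e=d['extent']
    o=least_squares(lambda p:res(p)-[e[0],e[1],e[0]+e[2],e[1]+e[3]],[.79,.01])
    print(o.x,o.fun.round(1),inv(q,[*o.x,0])[:2])
    for d in viewer.silhouettes(n,'tomato_tray'): print(d['conf'],np.round(d['extent'],1))
E
python3 st.py
```

```text
scene 0.92 [212.4 283.8  41.8  56. ]
scene 0.36 [403.4 272.5  44.   47.7]
[0.77758516 0.00683704] [-1.6 -2.7  1.8  2.5] [ 0.08608759 -0.1951279 ]
0.84 [226.4 221.7  91.2  73.6]
0.83 [398.7 145.   79.6  60.9]
0.64 [167.6 103.3  53.2  57.6]
side 0.65 [348.7 155.2  26.9  43. ]
side 0.35 [308.  230.1  84.3  65. ]
[ 0.55662754 -0.25136446] [ 22.    3.7 -20.4  -0.9] [-0.13185898 -0.45587601]
0.81 [279.4 167.1  68.8  57.3]
0.69 [117.8 157.3  64.   51.4]
0.61 [233.9 284.8 101.5 106.3]
t 8.9 eef [0.5391 0.0227 0.1836] rot [ 3.140e+00 -1.000e-03 -1.585e+00] instop [-0.1525 -0.182 ] F [-0.4  1.2 -0.4] w 0.088 q [ 0.41  0.17 -0.35 -0.   -1.05  1.15]
```

View pics/side4.png

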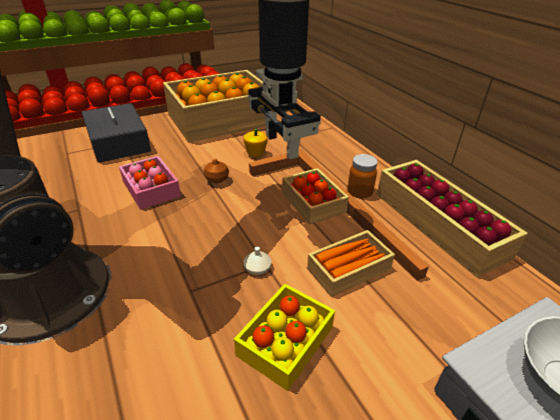

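View pics/scene4.png

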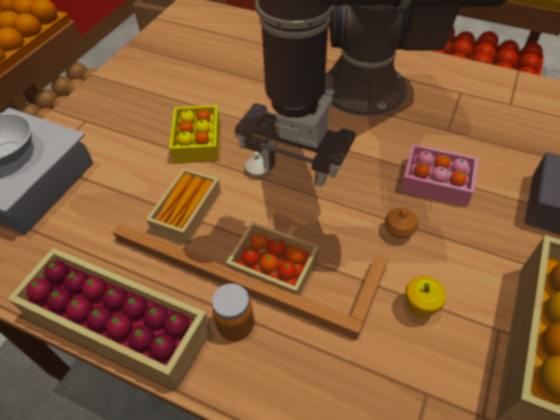

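>>> {"name": "apply_moves", "arguments": {"deltas": "2 0 0 0.157;2 0 0 0.157;2 0 0 0.157;0 0 0 0.157;0 0 0 0.157;0 0 0 0.157;0 0 0 0.157;0 0 0 0.157;0 0 0 0.157;0 0 0 0.157", "gripper": 0}}

```text
t: 10.15
eef_pos: [0.5292, -0.0359, 0.1836]
ee_rot: [-3.141, -0.001, 3.123]
force: [0.8, 0.2, -0.1]
width: 0.0435
```

>>> {"name": "apply_moves", "arguments": {"deltas": "0 0 0 0"}}

```text
t: 10.28
eef_pos: [0.5292, -0.0359, 0.1838]
ee_rot: [-3.141, -0.001, 3.13]
force: [-0.1, 0.5, 0.1]
width: 0.0434
```

```bash
python3 st.py -.07 -.295
```

```text
t 10.28 eef [ 0.5292 -0.0359  0.1838] rot [-3.141e+00 -1.000e-03  3.130e+00] instop [-0.1618 -0.2407] F [-0.1  0.5  0.1] w 0.043 q [ 0.3   0.16 -0.37  0.   -1.05 -0.31]
tool delta cm -9.19 -5.42
```

>>> {"name": "apply_moves", "arguments": {"deltas": "-4.6 -2.7 0 0;-4.6 -2.7 0 0;0 0 0 0;0 0 5 0;0 0 5 0;0 0 4 0;0 0 2 0;0 0 0.9 0;0 0 0 0"}}

```text
t: 11.4
eef_pos: [0.6204, -0.0908, 0.0154]
ee_rot: [-3.141, -0.001, 3.13]
force: [0.2, -0.6, -0.2]
width: 0.0437
```

```bash
python3 st.py -.07 -.165;python3 -c "
from h import *
for n in('side','scene'):
    im=grab(n)['image'][:,:,::-1]
    a=im[195:345,190:395] if n=='scene' else im[135:285,215:435]
    cv2.imwrite('pics/'+n+'5.png',cv2.resize(a,None,fx=3.5,fy=3.5,interpolation=cv2.INTER_CUBIC))"
```

```text
t 11.4 eef [ 0.6204 -0.0908  0.0154] rot [-3.141e+00 -1.000e-03  3.130e+00] instop [-0.07   -0.2946] F [ 0.2 -0.6 -0.2] w 0.044 q [ 0.17  0.48 -0.33  0.   -0.75 -0.18]
tool delta cm 0.0 12.96
```

View pics/side5.png

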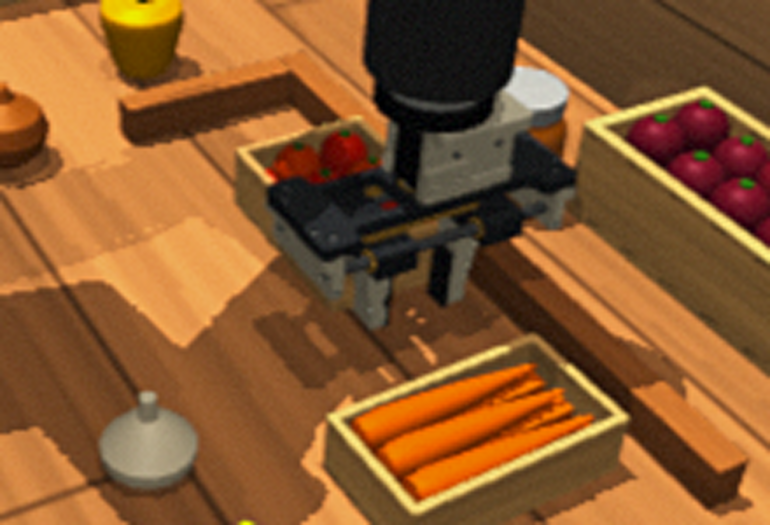

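View pics/scene5.png

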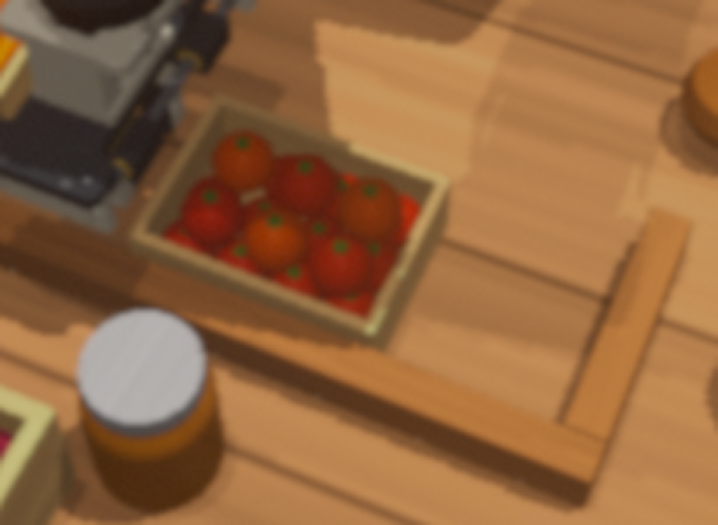

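>>> {"name": "apply_moves", "arguments": {"deltas": "0 1 0 0;0 1 0 0;0 0.8 0 0;0 0.7 0 0;0 0.7 0 0;0 0.7 0 0;0 0.7 0 0;0 0.7 0 0;0 0.7 0 0;0 0.7 0 0"}}

```text
t: 12.75
eef_pos: [0.6219, -0.0142, 0.0162]
ee_rot: [-3.141, 0.0, 3.129]
force: [-0.4, -6.4, 4.8]
width: 0.044
```

>>> {"name": "apply_moves", "arguments": {"deltas": "0 0.7 0 0;0 0.7 0 0;0 0.7 0 0;0 0.7 0 0;0 0.7 0 0"}}

```text
t: 13.38
eef_pos: [0.6223, 0.0207, 0.0162]
ee_rot: [-3.141, 0.0, 3.129]
force: [-0.4, -6.7, 4.8]
width: 0.0437
```

```bash
python3 st.py -.07 -.1616;python3 -c "
from h import *
for n in('side','scene'):
    im=grab(n)['image'][:,:,::-1]
    a=im[195:345,190:395] if n=='scene' else im[135:285,215:435]
    cv2.imwrite('pics/'+n+'6.png',cv2.resize(a,None,fx=3.5,fy=3.5,interpolation=cv2.INTER_CUBIC))"
```

```text
t 13.38 eef [0.6223 0.0207 0.0162] rot [-3.141  0.     3.129] instop [-0.0694 -0.183 ] F [-0.4 -6.7  4.8] w 0.044 q [ 0.35  0.48 -0.34  0.   -0.75 -0.36]
tool delta cm 0.07 2.14
```

View pics/scene6.png

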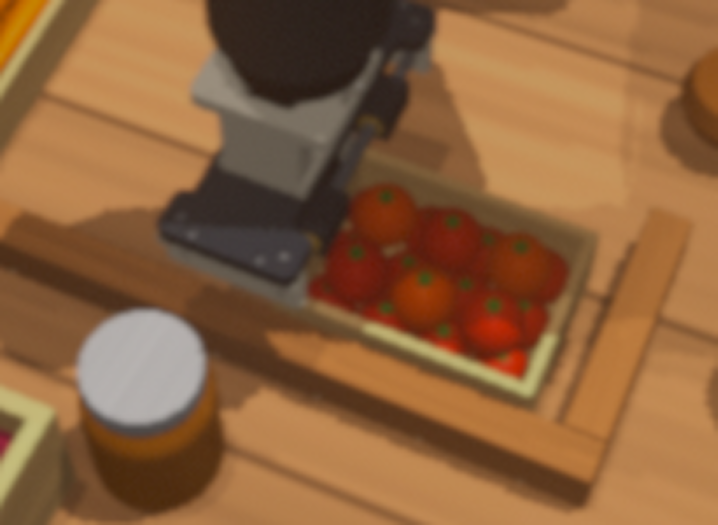

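Tracking flush along the rail with about 2 cm left to the block.

>>> {"name": "apply_moves", "arguments": {"deltas": "0 0.6 0 0;0 0.5 0 0;0 0.4 0 0;0 0.3 0 0"}}

```text
t: 13.98
eef_pos: [0.6223, 0.0385, 0.0159]
ee_rot: [-3.141, -0.0, 3.129]
force: [-0.3, -6.1, 4.3]
width: 0.0436
```

>>> {"name": "apply_moves", "arguments": {"deltas": "0 0.2 0 0;0 0.2 0 0"}}

```text
t: 14.22
eef_pos: [0.6223, 0.0408, 0.0159]
ee_rot: [-3.139, -0.001, 3.129]
force: [3.9, -21.8, 2.7]
width: 0.0437
```

>>> {"name": "apply_moves", "arguments": {"deltas": "0 0.1 0 0;0 0 0 0"}}

```text
t: 14.48
eef_pos: [0.6223, 0.0408, 0.0159]
ee_rot: [-3.138, -0.001, 3.128]
force: [2.2, -19.6, 2.9]
width: 0.0439
```

```bash
python3 st.py -.07 -.1616
```

```text
t 14.47 eef [0.6223 0.0408 0.0159] rot [-3.138e+00 -1.000e-03  3.128e+00] instop [-0.0696 -0.163 ] F [  2.2 -19.6   2.9] w 0.044 q [ 0.38  0.48 -0.34  0.   -0.75 -0.4 ]
tool delta cm 0.04 0.14
```

>>> {"name": "apply_moves", "arguments": {"deltas": "0 -1 0 0;0 -3 0 0;0 0 -4 0;0 0 -5 0;0 0 -5 0;0 0 -5 0;4 -3 0 0;4 -3 0 0;0 0 0 0"}}

```text
t: 15.6
eef_pos: [0.5387, -0.0558, 0.2061]
ee_rot: [3.14, 0.0, 3.127]
force: [0.7, 0.6, 0.4]
width: 0.0441
```

```bash
python3 st.py -.15 -.085;python3 -c "
from h import *
for n in('side','scene'):
    im=grab(n)['image'][:,:,::-1]
    a=im[195:345,190:395] if n=='scene' else im[135:285,215:435]
    cv2.imwrite('pics/'+n+'7.png',cv2.resize(a,None,fx=3.5,fy=3.5,interpolation=cv2.INTER_CUBIC))"
```

```text
t 15.6 eef [ 0.5387 -0.0558  0.2061] rot [3.14  0.    3.127] instop [-0.1521 -0.2606] F [0.7 0.6 0.4] w 0.044 q [ 0.26  0.15 -0.31 -0.   -1.1  -0.27]
tool delta cm -0.16 17.56
```

View pics/side7.png

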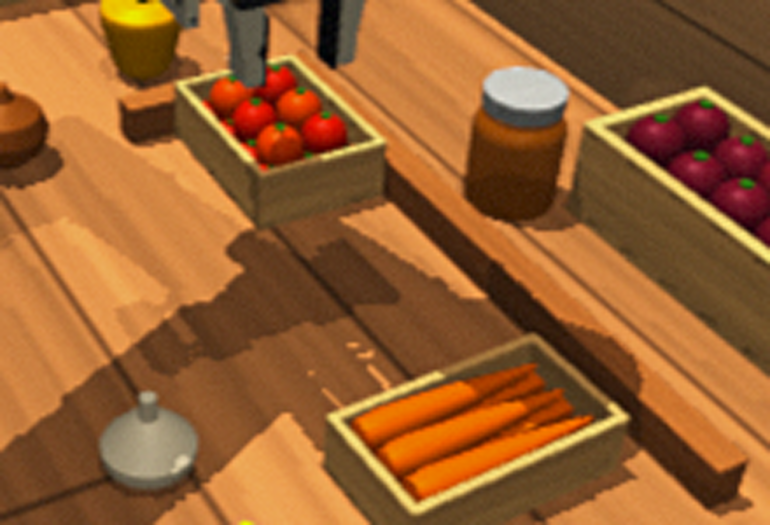

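View pics/scene7.png

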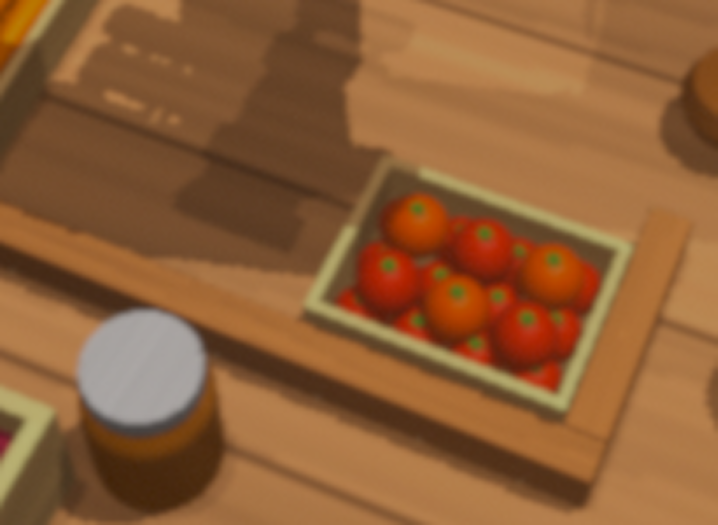

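>>> {"name": "apply_moves", "arguments": {"deltas": "0 0 0 -0.157;0 0 0 -0.157;0 0 0 -0.157;0 0 0 -0.157;0 0 0 -0.157;0 0 0 -0.157;0 0 0 -0.157;0 0 0 -0.157;0 0 0 -0.157;0 0 0 -0.154", "gripper": -1}}

```text
t: 16.95
eef_pos: [0.5421, -0.054, 0.205]
ee_rot: [3.141, 0.0, -1.582]
force: [0.2, 0.3, 0.2]
width: 0.0876
```

>>> {"name": "apply_moves", "arguments": {"deltas": "0 0 0 0"}}

```text
t: 17.08
eef_pos: [0.5419, -0.0542, 0.2051]
ee_rot: [3.141, 0.0, -1.588]
force: [-0.1, -0.4, -0.2]
width: 0.0878
```

```bash
python3 st.py -.15 -.085
python3 - <<'E'
from fit import *
q=np.load('stop.npy')
S=viewer.grab_frame('scene');D=viewer.grab_frame('side');h=.05
st=np.array([(388,160),(632,243),(565,411),(305,304)])/3.5+[190,195]
dt=np.array([(290,56),(386,145),(258,174),(174,86)])/3.5+[215,135]
p,r=fit([.64,.13,0],[(S,[(-.055,-.075,h),(-.055,.075,h),(.055,.075,h),(.055,-.075,h)],st),(D,[(.055,.075,h),(.055,-.075,h),(-.055,-.075,h),(-.055,.075,h)],dt)])
print(p.round(4),inv(q,p).round(4),r.round(1))
E
```

```text
t 17.07 eef [ 0.5419 -0.0542  0.2051] rot [ 3.141  0.    -1.588] instop [-0.1489 -0.2589] F [-0.1 -0.4 -0.2] w 0.088 q [ 0.26  0.16 -0.31 -0.   -1.1   1.29]
tool delta cm -17.39 0.2
[ 0.6367  0.127  -0.0149] [-0.0562 -0.0766 -0.0033] [-0.8 -1.8  0.3  0.6 -0.1 -0.1 -0.5  0.5  0.  -0.6 -0.4 -1.  -0.1  0.6
 -0.7 -1.1]
```

>>> {"name": "apply_moves", "arguments": {"deltas": "-4.4 0.1 0 0;-4.4 0 0 0;-4.4 0 0 0;-4.2 0 0 0;0 0 5 0;0 0 5 0;0 0 5 0;0 0 2.5 0;0 0 1.5 0;0 0 0 0"}}

```text
t: 18.42
eef_pos: [0.5429, 0.119, 0.0149]
ee_rot: [3.14, -0.001, -1.589]
force: [0.1, -0.5, 0.6]
width: 0.0875
```

```bash
python3 st.py -.1216 -.085
```

```text
t 18.43 eef [0.5429 0.119  0.0149] rot [ 3.140e+00 -1.000e-03 -1.589e+00] instop [-0.1499 -0.0857] F [ 0.1 -0.5  0.6] w 0.088 q [ 0.57  0.39 -0.5   0.   -0.68  0.98]
tool delta cm -0.09 -2.83
```

>>> {"name": "apply_moves", "arguments": {"deltas": "0 -0.7 0 0;0 -0.7 0 0;0 -0.5 0 0;0 -0.4 0 0;0 -0.3 0 0"}}

```text
t: 19.05
eef_pos: [0.5693, 0.1185, 0.0156]
ee_rot: [-3.142, 0.0, -1.588]
force: [-0.7, 0.4, -1.0]
width: 0.0876
```

>>> {"name": "apply_moves", "arguments": {"deltas": "0 -0.2 0 0;0 -0.1 0 0"}}

```text
t: 19.3
eef_pos: [0.5711, 0.1184, 0.0154]
ee_rot: [3.14, -0.0, -1.587]
force: [-5.4, 2.0, 2.9]
width: 0.0876
```

>>> {"name": "apply_moves", "arguments": {"deltas": "0 -0.1 0 0;0 -0.1 0 0"}}

```text
t: 19.55
eef_pos: [0.5711, 0.1182, 0.0152]
ee_rot: [3.137, -0.001, -1.587]
force: [-14.8, 4.9, 9.6]
width: 0.0878
```

```bash
python3 st.py -.1216 -.085
```

```text
t 19.55 eef [0.5711 0.1182 0.0152] rot [ 3.137e+00 -1.000e-03 -1.587e+00] instop [-0.1216 -0.0862] F [-14.8   4.9   9.6] w 0.088 q [ 0.54  0.43 -0.43 -0.   -0.71  1.02]
tool delta cm -0.12 -0.0
```

>>> {"name": "apply_moves", "arguments": {"deltas": "0 0.5 0 0;0 1 0 0;0 1.5 0 0;0 0 -4 0;0 0 -5 0;0 0 -5 0;0 4 -3 0;2 4 0 0;4 2 0 0;0 0 0 0"}}

```text
t: 20.8
eef_pos: [0.4407, 0.059, 0.1858]
ee_rot: [-3.141, 0.001, -1.589]
force: [0.7, 0.5, 0.2]
width: 0.0876
```

```bash
python3 st.py;python3 -c "
from h import *
for n in('side','scene'):
    im=grab(n,n+'9.png')['image'][:,:,::-1]
    a=im[195:345,190:395] if n=='scene' else im[135:285,215:435]
    cv2.imwrite('pics/'+n+'8.png',cv2.resize(a,None,fx=3.5,fy=3.5,interpolation=cv2.INTER_CUBIC))"
```

```text
t 20.8 eef [0.4407 0.059  0.1858] rot [-3.141e+00  1.000e-03 -1.589e+00] instop [-0.2514 -0.1469] F [0.7 0.5 0.2] w 0.088 q [ 0.58  0.   -0.53 -0.   -1.03  0.97]
```

View pics/scene8.png

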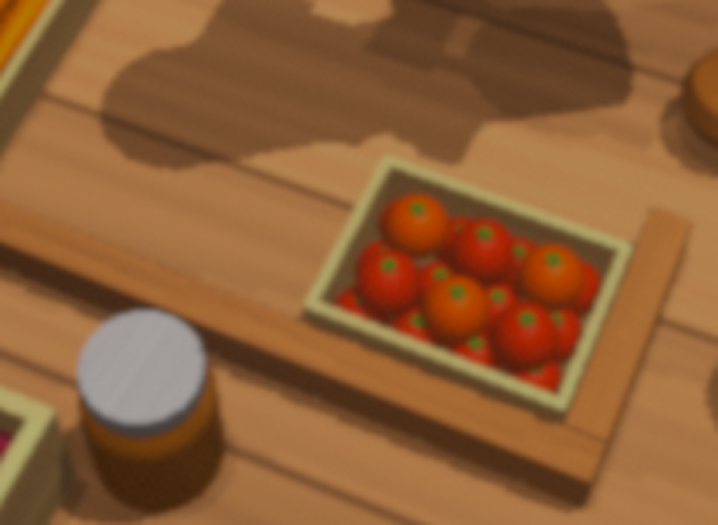

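View pics/side9.png

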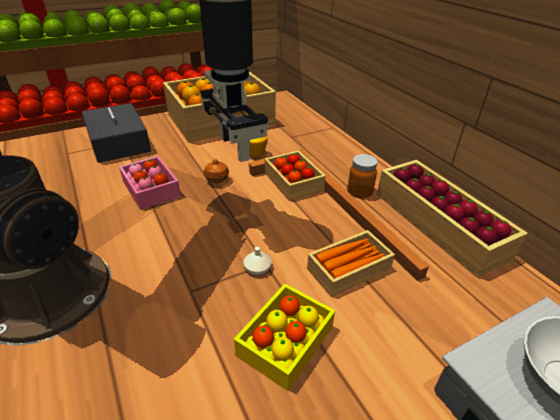

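```bash
python3 -c "
from h import *
print(job.job_done())"
```

```text
the job is handed in; nothing more can be done
None
```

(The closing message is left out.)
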